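Fit the full charcoal canister to the counter's air cleaner

ROBOT

A 6-joint arm with a two-finger parallel gripper is mounted at the origin on the work surface; the furniture and walls round the work are solid. World frame = base frame: x ahead of the robot, y to its left, z up, the work surface at z = 0. Lengths are in m, angles in rad, forces in N, time in s.
With the tool pointing down it reaches from about 0.35 to 0.875 m from the base axis. Payload 4.2 kg.
Tool frame: the origin (TCP) lies between the finger pads, 19 mm behind the fingertips; this is the grasp point; z points along the fingers, y is the line along which they close (so a half turn about z gives the same grasp; the last joint's range is limited). The gripper opens to 85 mm and grips with 20 to 120 N. Pads are 22 mm wide; open, the fingers measure 114 mm over their backs; the gripper's body (76 mm by 85 mm) begins 54 mm behind the grasp point. The pads swing forward as they close: fully open they stand 13 mm farther back than shut.
Start: joints at [1.493, 0.385, 0.008, 0, -1.194, -0.259], TCP at [0.207, 0.59, 0.25] pointing down, gripper open.
Joint ranges: [-3.14, 3.14], [-1.21, 2.06], [-1.07, 1.41], [-3.16, 2.05], [-2.99, -0.16], [-3.1, 3.1]. Speed limits (rad/s): [2.79, 2.79, 3.14, 3.14, 3.14, 3.14].

INTERFACE

Orientations are given as a rotation vector (axis times angle).
In Python, from plant import r gives the robot as it stands.
- The arm moves only by the tool play_rows, never from a script. Its argument "plan" is a list that holds one entry, the list of rows, each a list of 5 numbers: the finger opening in cm, from 0 to 8.54, then the shift along the tool's x, y, z in cm, then the turn about the tool's z in rad. A call has 1 to 20 rows; each row is the pose to reach, as a shift and turn from the pose commanded when the call began, along the tool's axes at that moment; what a row does not reach only later rows make up. A row lasts 1/8 s, in which the tool goes at most 62.5 mm and 10.7 degrees, less where a joint would pass 70% of its speed; a pose out of reach is approached as far as the arm can. A call with a gripper value outside its range is refused whole. The fingers move at their own pace and stop on an object; "squeeze" is the grip in N (left out, the last holds). Time passes only in rows, so rows that repeat a pose let the fingers close. It gives the time, the measured TCP pose, the force, the opening and the grip force at its end, in the units of the state.
- r.state(): the state, without advancing time (a new reading comes with each control period).
- r.capture(name): name is "scene" or "top" or "wrist"; returns a dict with "image" (420x560x3 uint8, red, green, blue), "z_map" (420x560 float32, m along the optical axis (not along the pixel's ray), 0 where there is no reading), "fx", "fy", "cx", "cy" (pixels), "distortion" ([k1, k2, p1, p2, k3] as OpenCV has them; the pictures are not rectified), "T" (4x4, takes a point from camera to world coordinates); the wrist camera has in their place "T_tool_cam" (4x4, takes a point from camera to tool coordinates, whose origin is the TCP and whose axes are the flange's). Camera axes: x right, y up, looking along -z (the intrinsics and any distortion apply to the point x, -y, -z); pixel columns grow to the right and rows downward; lengths in m; the calibration is good to about 2 mm. A picture is of the moment at which its call begins: read the wrist's pose just before it.
- r.close_job(): hands the job in; it is judged then, once.
The state is a dict: "t": time; "joints": joint angles; "qd": joint speeds; "tau": joint torques, N m; "position": TCP position; "ee_rot": TCP orientation; "ft_force": force on the tool from outside, world axes, zero at the start; "torque": the same for the moment, N m; "gripper_width": finger opening in m; "grip_force": force on a finger pad.
Only numpy, scipy, OpenCV 4.12 (cv2) and the standard library are available. Lean on these libraries where they do the work, as an engineer would, in place of code of your own. Each camera call takes 0.05 s, during which the arm holds its last target. There are 200 camera calls.

TASK

The air cleaner on the counter lacks its charcoal canister: of the two canisters that look alike one has been refilled and one is still empty, which you can only tell by lifting them. Set the full one into the air cleaner, find the two gaps in its collar ring with the canister's lugs so that it drops in, push it down onto the sprung seal and turn it clockwise until it is cammed tight, then let go. Leave the empty one standing upright on the counter, let neither fall over, and leave the other things where they are.

Things in the scene. Friction and masses are not known exactly. Their poses are not given: they have to be found in the camera images.
- canister_a: slotted aluminium canister, black bar handle on its lid, 84 mm across, 130 mm tall; it and canister_b look just alike and stand in either place: one is full (0.55 to 0.75 kg), one empty (0.18 to 0.26 kg), which only lifting tells. Origin: centre of the underside. It stands on a 22 mm high neck of radius 32 mm (29 mm at its tapered foot); the lid is 98 mm up. A half turn makes no difference.
- canister_b: the look-alike of canister_a: same shape, sizes, origin and axes (x along the handle bar). One of the two is full, the other empty.
- canister_a_handle (a point): bar handle of canister_a, at the bar's centre, 122 mm above the canister's underside. The bar lies along the canister's x: 74 mm long, 14 mm thick, 16 mm tall, on two posts 48 mm clear of each other, with 16 mm of open space between bar and lid. Taken across its thickness from straight above, a TCP at this point leaves the fingertips 5 mm over the lid.
- canister_b_handle (a point): bar handle of canister_b, at the bar's centre, 122 mm above the canister's underside. The bar lies along the canister's x: 74 mm long, 14 mm thick, 16 mm tall, on two posts 48 mm clear of each other, with 16 mm of open space between bar and lid. Taken across its thickness from straight above, a TCP at this point leaves the fingertips 5 mm over the lid.
- canister_a_lug (a point): one of the two lugs of canister_a (the other is across from it), in line with the handle bar, 38 mm out from the canister's axis and 6 mm above its underside. Each lug reaches from the neck to radius 40 mm, is 21.6 degrees wide and lies 2 to 10 mm above the underside, edges chamfered.
- canister_b_lug (a point): one of the two lugs of canister_b (the other is across from it), in line with the handle bar, 38 mm out from the canister's axis and 6 mm above its underside. Each lug reaches from the neck to radius 40 mm, is 21.6 degrees wide and lies 2 to 10 mm above the underside, edges chamfered.
- air_cleaner: round white table-top air cleaner, 140 mm across, 62 mm high, fixed to the counter. Origin: centre of its underside, z up. In its top sits a grey collar ring with a round hole of radius 33.5 mm for the canister's neck and two gaps for the lugs, 180 degrees apart. With the lugs resting on the ring beside the gaps, the canister's underside is at z = 60 mm.
- opening (a point): centre of the ring's top face, 62 mm above the counter, on the bayonet's axis. The ring can stand turned: its gaps lie up to 25 degrees either way of the cleaner's +x and -x sides, not reported; see them (a black arrow head outside each) or feel for them. The gaps open to radius 42.5 mm and are 27 degrees wide, so a lug has 1.7 mm to spare on either side. 2 Nm would be needed to turn the ring.
- seal_top (a point): centre of the sprung seal's top in the opening, z = 50 mm when free; it sinks 1 mm per 2.5 N, at most 11 mm. A canister let go on it sinks to about z = 47 mm (full) or 49 mm (empty). Pushed down first to z = 42 to 43 mm (16 to 20 N on the seal, the canister's weight included) it turns clear of the ramps with about 0.3 Nm; not pushed, the turn takes up to 0.8 Nm.
- panel (a point): grey panel with a button on the cleaner's -x side. How the bayonet works: from the gaps the lugs turn clockwise only (seen from above). Ramps under the ring press them down: the canister's underside from z = 49 mm to 43.5 mm after 46 degrees of turn; then level up to a hard stop at 60 degrees, where the handle meets the black bars moulded on the ring. Friction then holds it when let go.
- desk_bell: steel call bell on a black base, 84 mm across and 65 mm high, a bystander; origin: centre of its underside
- tape_measure: yellow round tape measure, 80 x 52 x 20 mm, a bystander; origin: centre of its underside
- card_stack: stack of white cards, 57 x 87 x 19 mm, a bystander; origin: centre of its underside
Mind the look-alikes: they are no part of the job. What is shaped like the canister_b but red is not meant.

How it is judged:
By the outcome, as a careful person would: the job done as asked, in the order asked, and still so for the second after the job is handed in, with the robot touching nothing.
It also fails if it takes over 72 s, if anything falls off the work surface, if the arm or the gripper's body presses on something with over 40 N, if the wrist force passes 120 N, or if a joint passes its speed limit or range.

## Working session

There is one attempt and no reset: what is moved stays moved. The work goes in short steps, Python scripts to look and compute and a tool call to move; the robot and the scene stay as the last step left them, time stands still between calls to the robot, and variables do not carry over. Pictures are saved under pics/ and viewed, at most 10 in all, crops included, and the job is handed in when it is done.

Besides the shell and the picture viewer there is one more tool, called after ">>>" as a command line: name --argument value ..., lists and objects as JSON in quotes. play_rows: Moves the arm, as the interface text tells. Its arguments: {"type":"object","properties":{"plan":{"type":"array"},"squeeze":{"type":"number"}},"required":["plan"]}

```bash
mkdir -p pics; ls; cat > h.py <<'E'
import numpy as np, cv2
from scipy.spatial.transform import Rotation as R
from plant import r
def cap(n):
    s=r.state(); c=r.capture(n)
    if n=='wrist':
        T=np.eye(4);T[:3,:3]=R.from_rotvec(s['ee_rot']).as_matrix();T[:3,3]=s['position'];c['T']=T@np.array(c['T_tool_cam'])
    c['T']=np.array(c['T']);return c
def rays(c,uv):
    K=np.array([[c['fx'],0,c['cx']],[0,c['fy'],c['cy']],[0,0,1.]])
    p=cv2.undistortPoints(np.array(uv,float).reshape(-1,1,2),K,np.array(c['distortion'],float)).reshape(-1,2)
    d=np.c_[p[:,0],-p[:,1],-np.ones(len(p))]
    return d@c['T'][:3,:3].T
def onplane(c,uv,z):
    d=rays(c,uv);o=c['T'][:3,3];return o+d*((z-o[2])/d[:,2])[:,None]
def cloud(c):
    v,u=np.mgrid[:420,:560];d=rays(c,np.stack([u,v],-1).reshape(-1,2))
    return (c['T'][:3,3]+d*np.array(c['z_map']).reshape(-1,1)).reshape(420,560,3)
def save(c,n): cv2.imwrite('pics/'+n+'.png',cv2.cvtColor(c['image'],cv2.COLOR_RGB2BGR))
E
python3 - <<'E'
from h import *
s=r.state();print(s)
for n in('scene','top'):
    c=cap(n);save(c,n);np.savez('/tmp/'+n,**{k:np.array(v) for k,v in c.items()});print(n,c['T'][:3,3])
E
```

```text
pics
{'t': 0.0, 'joints': array([ 1.49259678e+00,  3.85573052e-01,  6.61939767e-03, -5.12700398e-04,
       -1.19396745e+00, -2.58591014e-01]), 'qd': array([ 0.00048441, -0.00018199,  0.0006095 ,  0.00035475, -0.00046245,
        0.0008641 ]), 'tau': array([-2.97968199e-04, -3.92282903e+01,  1.88402277e+01,  4.18622553e+00,
       -4.59313320e-03,  9.82347856e-07]), 'position': array([0.20634034, 0.58938637, 0.24890702]), 'ee_rot': array([ 3.09497646e+00, -5.26463514e-01, -4.44550113e-04]), 'ft_force': array([-0.49691566, -0.29241527, -0.11501442]), 'torque': array([-0.00484551, -0.03790848,  0.01356588]), 'grip_force': 0.0, 'gripper_width': 0.08517110988999145}
scene [-0.00666441 -0.70354496  0.85487579]
top [0.40590489 0.07187831 1.190926  ]
```

View pics/scene.png

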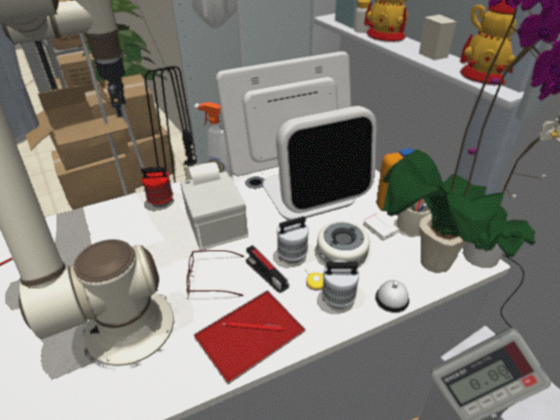

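View pics/top.png

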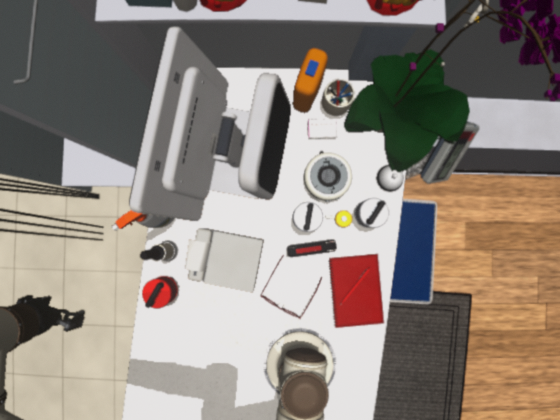

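The top view shows the cleaner at (328,176), the canisters at (307,217) and (373,212), the bell at (390,178), the tape at (343,218), and the monitor at (262,135), left of the cleaner. The red decoy at (158,292) is far off.

```bash
python3 - <<'E'
from h import *
c=dict(np.load('/tmp/top.npz'));P=cloud(c);im=c['image']
hsv=cv2.cvtColor(im,cv2.COLOR_RGB2HSV)
for n,(u,v) in dict(A=(307,217),B=(373,212)).items():
    Q=P[v-22:v+23,u-22:u+23].reshape(-1,3); g=im[v-22:v+23,u-22:u+23].reshape(-1,3).max(1)
    uu,vv=np.meshgrid(np.arange(u-22,u+23),np.arange(v-22,v+23))
    m=(g<90)&(Q[:,2]>.11)&(Q[:,2]<.145)
    uv=np.c_[uu.ravel(),vv.ravel()][m]
    p=onplane(c,uv,.13)[:,:2]; (cx,sz,a)=cv2.minAreaRect(p.astype(np.float32))
    w,V=np.linalg.eigh(np.cov(p.T)); ax=V[:,1]
    l=(Q[:,2]>.09)&(Q[:,2]<.106)
    print(n,m.sum(),'bar',p.mean(0),cx,sz,'ang',np.degrees(np.arctan2(ax[1],ax[0]))%180,'z',np.median(Q[m,2]),'lid ext',Q[l].min(0),Q[l].max(0),Q[l].mean(0))
u,v=328,176
Q=P[v-35:v+36,u-35:u+36].reshape(-1,3);m=(Q[:,2]>.055)&(Q[:,2]<.068)
print(Q[m].min(0),Q[m].max(0),(Q[m].min(0)+Q[m].max(0))/2)
cs=P[40:180,225:300].reshape(-1,3);m=cs[:,2]>.1
print('monitor',cs[m].min(0),cs[m].max(0))
b=im[130:225,270:420];print('pix/m',onplane(c,[[307,217],[308,217]],.13))
cv2.imwrite('pics/topcrop.png',cv2.cvtColor(cv2.resize(b,None,fx=5,fy=5,interpolation=cv2.INTER_CUBIC),cv2.COLOR_RGB2BGR))
E
```

```text
A 106 bar [ 0.43866327 -0.0101025 ] (0.43863528966903687, -0.009912237524986267) (0.011322584003210068, 0.0697697326540947) ang 170.55777105822943 z 0.12916509873002113 lid ext [ 0.39903763 -0.05194305  0.09044372] [0.4800397  0.02943417 0.10562428] [ 0.43995205 -0.01056394  0.09701008]
B 115 bar [ 0.45284582 -0.19289676] (0.4531550109386444, -0.19261454045772552) (0.012979856692254543, 0.0697411447763443) ang 146.71797407524932 z 0.12839410826268427 lid ext [ 0.41245439 -0.23738314  0.09054743] [ 0.49408081 -0.15496959  0.10320102] [ 0.45396103 -0.19304611  0.09728888]
[ 0.45814889 -0.17290361  0.05502805] [ 0.62945163 -0.00839582  0.06787292] [ 0.54380026 -0.09064972  0.06145049]
monitor [0.40590489 0.01603793 0.10004082] [0.93101374 0.22968736 1.190926  ]
pix/m [[ 0.43697655 -0.00705931  0.13      ]
 [ 0.43701249 -0.00975665  0.13      ]]
```

View pics/topcrop.png

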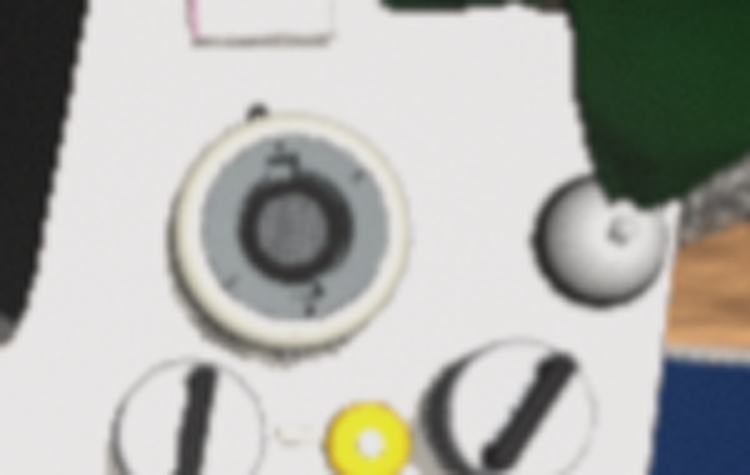

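The crop shows the ring's gaps at about (285,162) and (308,297). That is roughly +10° from world x, with the stop bars about 60° clockwise of them. Next is a height map to plan a safe path.

```bash
python3 - <<'E'
from h import *
H={}
for n in('top','scene'):
    c=dict(np.load(f'/tmp/{n}.npz'));P=cloud(c).reshape(-1,3);P=P[(np.array(c['z_map']).ravel()>0)]
    for p in P[(P[:,2]>-.05)&(P[:,2]<.9)]:
        k=(int(p[0]//.05),int(p[1]//.05));H[k]=max(H.get(k,0),p[2])
print('x\\y     ',*['%4d'%(j*5) for j in range(14,-6,-1)])
for i in range(14,1,-1): print('%4d'%(i*5),'    ',*['%4d'%(100*H.get((i,j),-.01)) for j in range(14,-6,-1)])
c=dict(np.load('/tmp/top.npz'));print(onplane(c,[[329,175.8]],.062))
E
```

```text
x\y        70   65   60   55   50   45   40   35   30   25   20   15   10    5    0   -5  -10  -15  -20  -25
  70        -1   -1   -1   -1   63   58   -1   -1   38   36   28    2   31   31   14    2   27   29   27   63
  65        -1   -1   -1   -1   63   58   -1   37   39   33   25   21   31   31    9    2   27   28   31   30
  60        -1   -1   -1   -1   62   58   -1   38   39   33   21   30   31   31    0    6    6   29   33   32
  55        -1   -1   -1   -1   61   -1   -1   38   39   33   21   31   31   28    0    6    6    6   31   31
  50        -1   -1   -1   -1   -1   -1   -1   38   38   33   15   31   31   23    0    6    6    6    0   26
  45        -1   -1   -1   -1   -1   -1   27   39   38   31    0   27   28   18   10   13    9    4   13   13
  40        -1   -1   -1   -1   -1   26   27   38   35   17    0    0    0    0   12   13   10    2   13   13
  35        -1   -1   -1   -1   -1   26   11   11   15   16   13   13   13    0    5   10    4    2    0    0
  30        -1   -1   -1   -1   -1    0   22   22   16   16   14   13   13    2    5    5    4    3    1    1
  25        -1   -1   -1   48   -1    0   10   13   16   16   13   13   13    3    0    0    1    1    2    1
  20        -1   34   34   56   57    0   13   13    0    0   13   13   13    3    0    3    2    2    2    1
  15        -1   -1   40   57   57    0   13   10    0    0    0    0    3    4    4    3    1    1    1    1
  10        -1   -1   56   57   54    0    0    0    0    0    0    0    0    0    3    3    1    1    1    1
[[ 0.5587539  -0.07457146  0.062     ]]
```

```bash
cat >> h.py <<'E'
def yaw(s=None):
    s=s or r.state();m=R.from_rotvec(s['ee_rot']).as_matrix();return np.degrees(np.arctan2(m[1,0],m[0,0]))
def go(pts):
    s=r.state();m=R.from_rotvec(s['ee_rot']).as_matrix();y0=yaw(s);print('pos',s['position'].round(4),'yaw',y0.round(2),'tz',m[:,2].round(3))
    for x,y,z,a in pts: print((100*m.T@(np.array([x,y,z])-s['position'])).round(2),round(np.radians((y0-a+180)%360-180),3))
E
python3 - <<'E'
from h import *
go([(.3,.35,.42,-15),(.36,.18,.40,-12),(.437,-.01,.30,-9.4),(.437,-.01,.25,-9.4)])
E
```

```text
pos [0.2063 0.5894 0.249 ] yaw -19.3 tz [-0.001 -0.002 -1.   ]
[ 16.76  19.53 -17.06] -0.075
[ 28.04  33.59 -15.03] -0.127
[41.58 48.96 -4.99] -0.173
[4.158e+01 4.895e+01 1.000e-02] -0.173
```

>>> play_rows --plan '[[[5,0,0,-6,0],[5,0,0,-12,0],[5,4,5,-17,0],[5,8,10,-17,0],[5,12,15,-17,-0.05],[5,17,20,-17,-0.1],[5,21,25,-17,-0.17],[5,25,30,-16,-0.17],[5,29,35,-15,-0.17],[5,33,40,-13,-0.17],[5,37,45,-10,-0.17],[5,41.5,49,-7,-0.17],[5,41.5,49,-5,-0.17],[5,41.5,49,-5,-0.17]]]' --squeeze 60

```text
t: 1.85
position: [0.4348, -0.0124, 0.2963]
ee_rot: [3.127, -0.27, -0.013]
ft_force: [0.5, -0.7, 0.8]
gripper_width: 0.0499
grip_force: 0.0
```

```bash
cat >> h.py <<'E'
def bar(c,zlo=.105,zhi=.145,ref=None,ztop=.13):
    P=cloud(c);im=c['image'];m=((im.max(2)<90)&(P[:,:,2]>zlo)&(P[:,:,2]<zhi)).astype(np.uint8)
    n,l,st,ce=cv2.connectedComponentsWithStats(m)
    for i in range(1,n):
        if st[i,4]<150: continue
        v,u=np.where(l==i);p=onplane(c,np.c_[u,v],ztop)[:,:2].astype(np.float32)
        (cx,sz,a)=cv2.minAreaRect(p);w,V=np.linalg.eigh(np.cov(p.T));ax=V[:,1]
        print(st[i,4],'c',np.round(cx,4),'mean',p.mean(0).round(4),'sz',np.round(sz,3),'ang',round(np.degrees(np.arctan2(ax[1],ax[0]))%180,1),'z',np.median(P[v,u,2]).round(4))
E
python3 - <<'E'
from h import *
c=cap('wrist');save(c,'w1');print(c['T'][:3,3]);bar(c);go([])
E
```

```text
[ 0.51886568 -0.02659972  0.42014782]
3615 c [0.5641 0.0802] mean [0.5686 0.0794] sz [0.024 0.129] ang 169.9 z 0.1266
1355 c [ 0.4596 -0.1892] mean [ 0.4592 -0.1916] sz [0.025 0.071] ang 146.9 z 0.1292
844 c [ 0.4424 -0.0119] mean [ 0.4427 -0.0119] sz [0.013 0.074] ang 171.0 z 0.1304
154 c [0.3541 0.109 ] mean [0.3552 0.1088] sz [0.005 0.059] ang 169.1 z 0.1112
585 c [0.231  0.3904] mean [0.2329 0.3919] sz [0.029 0.1  ] ang 144.3 z 0.1267
pos [ 0.4357 -0.0112  0.2984] yaw -9.75 tz [-0.004 -0.001 -1.   ]
```

View pics/w1.png

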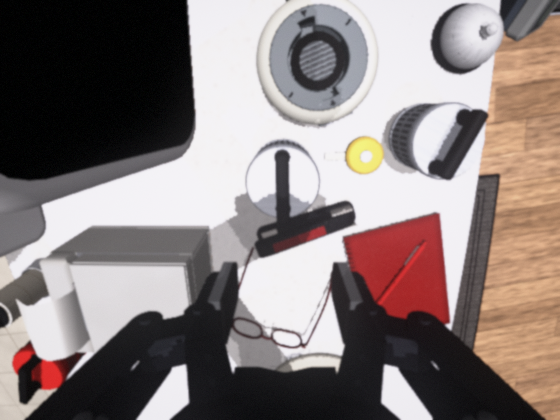

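The wrist view shows canister A's bar at (283,185), the cleaner at (318,60) with its gaps near (307,20) and (337,97), and no obstruction around the bar. I'm descending.

>>> play_rows --plan '[[[5,0.7,0,5,0],[5,0.7,0,10,0],[5,0.7,0,14,-0.01],[5,0.7,0,16.5,-0.01],[5,0.7,0,17.6,-0.01],[5,0.7,0,17.6,-0.01]]]'

```text
t: 2.65
position: [0.4437, -0.0101, 0.1245]
ee_rot: [-3.132, 0.244, -0.001]
ft_force: [-0.3, 0.5, -0.1]
gripper_width: 0.0501
grip_force: 0.0
```

```bash
python3 - <<'E'
from h import *
go([(.4424,-.0119,.122,-9)]);s=r.state();print(s['ft_force'],s['torque'])
c=dict(np.load('/tmp/top.npz'))
E
```

```text
pos [ 0.4437 -0.0101  0.1245] yaw -8.9 tz [ 0.001  0.    -1.   ]
[-0.1   0.19  0.25] 0.002
[-0.25713456  0.49686353 -0.06723175] [-0.01172329 -0.03162855 -0.00939482]
```

>>> play_rows --plan '[[[5,0,0.1,0.2,0],[0,0,0.1,0.2,0],[0,0,0.1,0.2,0],[0,0,0.1,0.2,0],[0,0,0.1,0.2,0],[0,0,0.1,0.2,0],[0,0,0.1,-1,0],[0,0,0.1,-3,0],[0,0,0.1,-4,0],[0,0,0.1,-4,0],[0,0,0.1,-4,0],[0,0,0.1,-4,0]]]' --squeeze 80

```text
t: 4.15
position: [0.4424, -0.012, 0.1632]
ee_rot: [3.131, -0.246, -0.003]
ft_force: [0.7, 0.3, -6.3]
gripper_width: 0.0128
grip_force: 78.5
```

```bash
python3 - <<'E'
from h import *
go([]);s=r.state();print(s['ft_force'],s['torque'])
c=cap('wrist');save(c,'w2');bar(c,.13,.19,None,.17)
print(r.state()['ft_force'])
E
```

```text
pos [ 0.4424 -0.012   0.1632] yaw -9.0 tz [-0.002 -0.    -1.   ]
[ 0.65119589  0.25118286 -6.28576559] [ 0.0321474  -0.05818576 -0.01869741]
13849 c [0.5369 0.0712] mean [0.5419 0.0729] sz [0.038 0.092] ang 158.7 z 0.1496
6850 c [ 0.4461 -0.0107] mean [ 0.4498 -0.0131] sz [0.077 0.045] ang 171.0 z 0.1707
[-0.09907829  0.48976097 -7.20740159]
```

It reads about 6.5 N, so canister A is the full one. Now a close look at the ring.

View pics/w2.png

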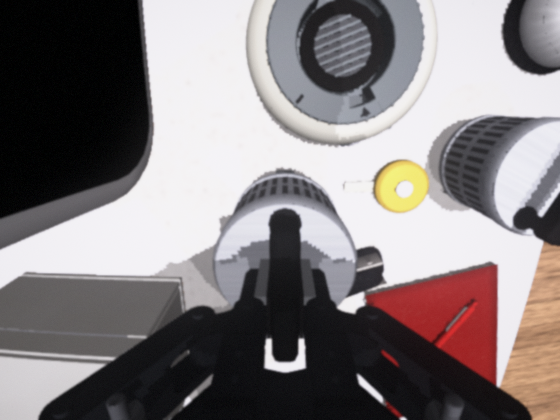

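The cleaner is at (340,45), partly out of frame, with a gap and arrow near (367,100) and a stop bar at (300,98). I'll raise the arm and step forward for a whole view.

>>> play_rows --plan '[[[0,0,0,-4,0],[0,0,0,-8,0],[0,1,0,-9,0],[0,2,0,-9,0],[0,2,0,-9,0],[0,2,0,-9,0],[0,2,0,-9,0]]]'

```text
t: 5.08
position: [0.4622, -0.0151, 0.2531]
ee_rot: [3.131, -0.246, -0.003]
ft_force: [0.2, -0.3, -6.5]
gripper_width: 0.0127
grip_force: 80.0
```

```bash
python3 - <<'E'
from h import *
go([]);print(r.state()['ft_force'],r.state()['gripper_width'])
c=cap('wrist');save(c,'w3');np.savez('/tmp/w3',**{k:np.array(v) for k,v in c.items()})
P=cloud(c);Q=P.reshape(-1,3);m=(Q[:,2]>.052)&(Q[:,2]<.075)&(abs(Q[:,0]-.559)<.09)&(abs(Q[:,1]+.075)<.09)
print(m.sum(),Q[m].min(0),Q[m].max(0))
# rectify the ring plane: 0.25mm/px, x up, y left, centred at 0.56,-0.075
xx=.56+.0002*(300-np.arange(600));yy=-.075+.0002*(300-np.arange(600))
Y,X=np.meshgrid(yy,xx);W=np.stack([X,Y,np.full_like(X,.062)],-1).reshape(-1,3)
Ti=np.linalg.inv(c['T']);p=W@Ti[:3,:3].T+Ti[:3,3];p=p*[1,-1,-1]
K=np.array([[c['fx'],0,c['cx']],[0,c['fy'],c['cy']],[0,0,1.]])
uv,_=cv2.projectPoints(p,np.zeros(3),np.zeros(3),K,np.array(c['distortion'],float));uv=uv.reshape(600,600,2).astype(np.float32)
o=cv2.remap(c['image'],uv[...,0],uv[...,1],cv2.INTER_LINEAR)
cv2.imwrite('pics/rect.png',cv2.cvtColor(o,cv2.COLOR_RGB2BGR))
E
```

```text
pos [ 0.4622 -0.0151  0.2531] yaw -8.99 tz [-0.002 -0.001 -1.   ]
[ 0.20268085 -0.33528606 -6.46743183] 0.01271535308691053
11395 [ 0.46902073 -0.16493682  0.05200078] [ 0.63150961 -0.00414024  0.07442394]
```

View pics/rect.png

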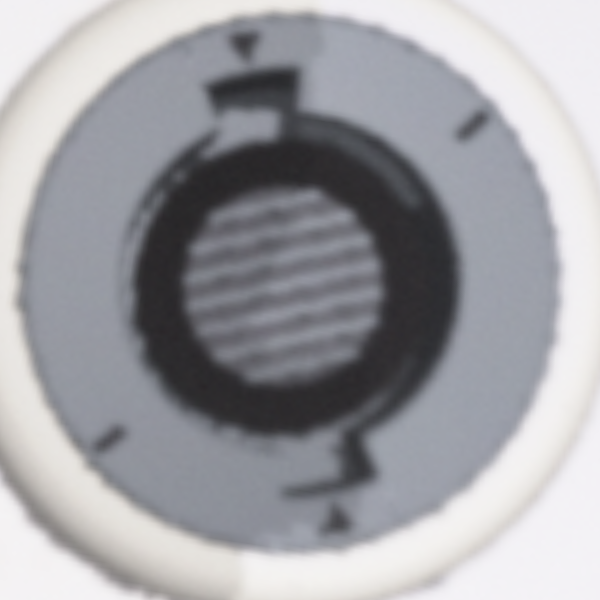

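The rectified view, at 0.2 mm/px, has arrow heads at (245,46) and (337,520) and stop bars at (472,125) and (110,440). The axis is therefore at (0.5635, −0.0731), the gaps at +11° and the stop at −49°. I'm moving over it and turning by −20° (tool −0.349 rad).

>>> play_rows --plan '[[[0,4,1.5,0,-0.12],[0,8,3,0,-0.25],[0,10.9,4.1,0,-0.349],[0,10.9,4.1,2,-0.349],[0,10.9,4.1,4,-0.349],[0,10.9,4.1,5.5,-0.349],[0,10.9,4.1,5.5,-0.349],[0,10.9,4.1,5.5,-0.349]]]'

```text
t: 6.12
position: [0.5647, -0.0725, 0.2]
ee_rot: [3.127, 0.302, 0.003]
ft_force: [0.3, 0.1, -6.2]
gripper_width: 0.0126
grip_force: 79.9
```

```bash
python3 - <<'E'
from h import *
go([(.5635,-.0731,.1815,11)]);print(r.state()['ft_force'],r.state()['torque'])
c=cap('wrist');save(c,'w4');c=cap('scene')
cv2.imwrite('pics/s4.png',cv2.cvtColor(cv2.resize(c['image'][180:320,270:420],None,fx=4,fy=4,interpolation=cv2.INTER_CUBIC),cv2.COLOR_RGB2BGR))
E
```

```text
pos [ 0.5647 -0.0725  0.2   ] yaw 11.05 tz [ 0.002 -0.    -1.   ]
[-0.14  0.04  1.85] 0.001
[ 0.28733171  0.14838394 -6.23097764] [ 0.0019691  -0.04112027 -0.00462732]
```

View pics/s4.png

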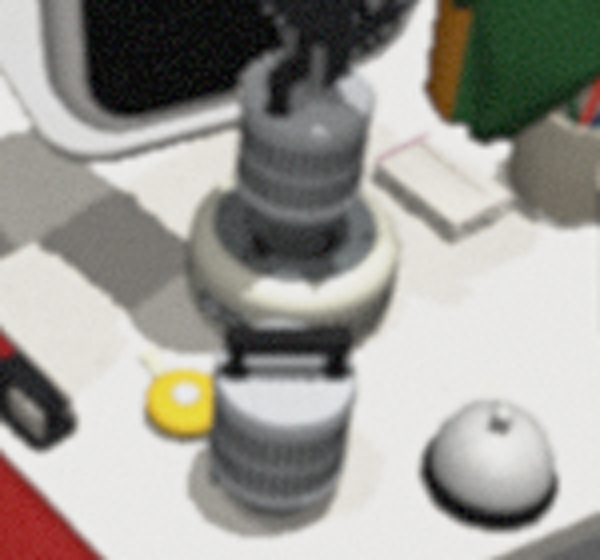

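The canister hangs centred over the ring (300,240) and level. I'm lowering it slowly while watching force.

>>> play_rows --plan '[[[0,-0.1,0,1,0],[0,-0.1,0,1.5,0],[0,-0.1,0,1.8,0],[0,-0.1,0,2.1,0],[0,-0.1,0,2.3,0],[0,-0.1,0,2.3,0]]]'

```text
t: 6.98
position: [0.5637, -0.0727, 0.1761]
ee_rot: [3.127, 0.302, 0.002]
ft_force: [3.1, -0.4, -7.4]
gripper_width: 0.0128
grip_force: 80.0
```

>>> play_rows --plan '[[[0,0.06,0,0.2,0],[0,0.06,0,0.4,0],[0,0.06,0,0.6,0],[0,0.06,0,0.6,0],[0,0.06,0,0.6,0]]]'

```text
t: 7.6
position: [0.5641, -0.0726, 0.1706]
ee_rot: [3.127, 0.302, 0.002]
ft_force: [1.6, 0.3, -1.7]
gripper_width: 0.0125
grip_force: 80.8
```

```bash
python3 -c "
from h import *
go([]);s=r.state();print(s['ft_force'],s['torque'])"
```

```text
pos [ 0.5641 -0.0726  0.1706] yaw 11.03 tz [ 0.001 -0.    -1.   ]
[ 1.616651   0.3164605 -1.7071624] [-0.20685768 -0.63407991  0.03020831]
```

>>> play_rows --plan '[[[0,0.03,0,0.2,0],[0,0.05,0,0.4,0],[0,0.05,0,0.55,0],[0,0.05,0,0.55,0],[0,0.05,0,0.55,0]]]' --squeeze 110

```text
t: 8.22
position: [0.5646, -0.0726, 0.1665]
ee_rot: [3.126, 0.303, 0.003]
ft_force: [-0.5, 1.0, 8.8]
gripper_width: 0.012
grip_force: 109.5
```

```bash
python3 -c "
from h import *
go([]);s=r.state();print(s['ft_force'],s['torque'])"
```

```text
pos [ 0.5646 -0.0726  0.1665] yaw 11.06 tz [ 0.002 -0.001 -1.   ]
[-0.48188193  1.00003047  8.76869562] [ 0.1109029   0.36925436 -0.03595931]
```

>>> play_rows --plan '[[[0,0,0,0.15,0],[0,0,0,0.15,0],[0,0,0,0.15,0.1],[0,0,0,0.15,0.2],[0,0,0,0.15,0.3],[0,0,0,0.15,0.4],[0,0,0,0.15,0.5],[0,0,0,0.15,0.5],[0,0,0,0.15,0.5]]]'

```text
t: 9.35
position: [0.5655, -0.073, 0.1659]
ee_rot: [3.104, -0.48, 0.007]
ft_force: [-0.8, -1.7, 9.6]
gripper_width: 0.0118
grip_force: 109.6
```

```bash
python3 -c "
from h import *
go([]);s=r.state();print(s['ft_force'],s['torque'])"
```

```text
pos [ 0.5655 -0.073   0.1659] yaw -17.58 tz [ 0.004 -0.001 -1.   ]
[-0.79713253 -1.73415287  9.61243422] [-0.38272052  0.13841065 -0.07162956]
```

>>> play_rows --plan '[[[0,0,0,0.03,0.1],[0,0,0,0.03,0.2],[0,0,0,0.03,0.3],[0,0,0,0.03,0.4],[0,0,0,0.03,0.48],[0,0,0,0.03,0.52],[0,0,0,0.03,0.55],[0,0,0,0.03,0.55],[0,0,0,0.03,0.55]]]'

```text
t: 10.48
position: [0.5649, -0.0735, 0.1656]
ee_rot: [2.858, -1.301, 0.005]
ft_force: [-1.1, -2.4, 10.7]
gripper_width: 0.0122
grip_force: 109.8
```

```bash
python3 -c "
from h import *
go([]);s=r.state();print(s['ft_force'],s['torque'])"
```

```text
pos [ 0.5649 -0.0735  0.1656] yaw -48.97 tz [ 0.002 -0.003 -1.   ]
[-1.10814908 -2.39407331 10.65079352] [-0.79567122  0.57869     0.4268727 ]
```

>>> play_rows --plan '[[[0,0,0,0,0.02],[0,0,0,0,0.03],[0,0,0,0,0.03]]]'

```text
t: 10.85
position: [0.5646, -0.0737, 0.1656]
ee_rot: [2.838, -1.34, 0.004]
ft_force: [-3.1, -2.0, 10.9]
gripper_width: 0.0119
grip_force: 110.2
```

```bash
python3 -c "
from h import *
go([]);s=r.state();print(s['ft_force'],s['torque'])"
```

```text
pos [ 0.5646 -0.0737  0.1656] yaw -50.56 tz [ 0.001 -0.004 -1.   ]
[-3.09043086 -2.02426538 10.93026497] [-0.94593115  0.73615422  0.94790086]
```

The torque jump marks the hard stop. I'm easing off, opening the fingers and withdrawing straight up.

>>> play_rows --plan '[[[0,0,0,-0.1,-0.02],[0,0,0,-0.15,-0.02],[3,0,0,-0.15,-0.02],[4,0,0,-0.15,-0.02],[4,0,0,-0.15,-0.02],[4,0,0,-1,-0.02],[4,0,0,-4,-0.02],[4,0,0,-8,-0.02],[4,0,0,-12,-0.02],[4,-4,0,-14,-0.02],[4,-6,0,-14,-0.02],[4,-6,0,-14,-0.02]]]'

```text
t: 12.35
position: [0.5253, -0.0252, 0.3026]
ee_rot: [-2.852, 1.318, 0.001]
ft_force: [0.4, 0.3, -0.1]
gripper_width: 0.0404
grip_force: 0.0
```

```bash
python3 - <<'E'
from h import *
go([]);print(r.state()['ft_force']);c=cap('wrist');save(c,'w5')
bar(c,.13,.19,None,.1735);P=cloud(c);Q=P.reshape(-1,3)
m=(np.hypot(Q[:,0]-.5635,Q[:,1]+.0731)<.04)
z=Q[m,2];print('lid',np.median(z[(z>.13)&(z<.15)]),'top',np.percentile(z,[90,97]))
c=cap('top');bar(c,.105,.19,None,.17)
E
```

```text
pos [ 0.5253 -0.0252  0.3026] yaw -49.61 tz [-0.  0. -1.]
[ 0.37348086  0.26681281 -0.06238407]
2705 c [ 0.7545 -0.0109] mean [ 0.7536 -0.0137] sz [0.046 0.068] ang 101.6 z 0.1529
544 c [ 0.4753 -0.1803] mean [ 0.4763 -0.1815] sz [0.009 0.06 ] ang 147.8 z 0.1307
1264 c [ 0.5636 -0.073 ] mean [ 0.5644 -0.074 ] sz [0.014 0.07 ] ang 131.0 z 0.1739
11720 c [0.6429 0.0678] mean [0.6468 0.0672] sz [0.05  0.248] ang 170.4 z 0.1641
856 c [ 0.1032 -0.0503] mean [ 0.1104 -0.0479] sz [0.05  0.072] ang 153.2 z 0.1491
lid 0.1422477893039477 top [0.42709253 0.42709253]
770 c [0.8656 0.4255] mean [0.877 0.429] sz [0.07  0.153] ang 168.2 z 0.1512
2807 c [0.9164 0.0606] mean [0.9123 0.0628] sz [0.547 0.098] ang 86.3 z 0.1498
316 c [ 0.9177 -0.3081] mean [ 0.9178 -0.305 ] sz [0.086 0.044] ang 110.5 z 0.1515
477 c [ 0.8854 -0.3385] mean [ 0.8857 -0.3398] sz [0.033 0.167] ang 140.0 z 0.1374
961 c [ 0.9168 -0.4957] mean [ 0.9156 -0.4946] sz [0.228 0.044] ang 90.9 z 0.1454
1252 c [0.7248 0.5009] mean [0.7179 0.501 ] sz [0.041 0.289] ang 0.5 z 0.1508
1086 c [ 0.7954 -0.2981] mean [ 0.7914 -0.2816] sz [0.102 0.186] ang 120.4 z 0.1748
174 c [0.753  0.0044] mean [0.7506 0.0078] sz [0.058 0.037] ang 83.3 z 0.1373
294 c [0.6948 0.0612] mean [0.6908 0.0624] sz [0.018 0.132] ang 170.3 z 0.1514
```

View pics/w5.png

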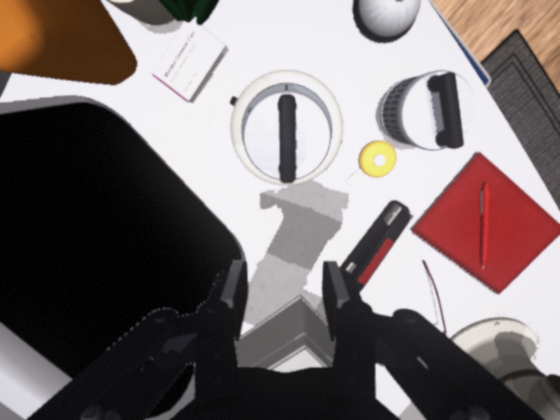

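The seated canister's bar at (287,138) points at −49°, in line with the stop mark. Its lid is at z ≈ 0.142 and its bar top at 0.174, which matches an underside height of 43.5 mm, so it is cammed tight. The empty canister at (425,110) is upright and nothing else has moved.

```bash
python3 -c "
from plant import r
print(r.close_job())"
```

```text
the job is handed in; nothing more can be done
None
```

The full canister (canister_a, about 6.4 N when lifted) is in the air cleaner, turned clockwise to the hard stop and let go; canister_b was never touched and stands upright, and the job was handed in at about 12 s.

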